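# Set the lens carriage against a spacer block on the optical rail and hold it there

## Robot

A 6-joint arm with a two-finger parallel gripper is mounted at the origin on the work surface; the furniture and walls round the work are solid. World frame = base frame: x ahead of the robot, y to its left, z up, the work surface at z = 0. Lengths are in m, angles in rad, forces in N, time in s.
With the tool pointing down it reaches from about 0.325 to 0.9 m from the base axis. Payload 6.1 kg.
Tool frame: the origin (TCP) lies midway between the tips of the shut fingers; the grasp point (between the pads) lies 19 mm behind it; z points along the fingers, y is the line along which they close (so a half turn about z gives the same grasp; the last joint's range is limited). The gripper opens to 85 mm and grips with 20 to 120 N. Pads are 22 mm wide; open, the fingers measure 114 mm over their backs; the gripper's body (76 mm by 85 mm) begins 54 mm behind the grasp point. The pads swing forward as they close: fully open they stand 13 mm farther back than shut.
Start: joints at [-1.349, 0.22, 1.526, -0, 1.395, -0.126], TCP at [0.213, -0.588, 0.231] pointing down, gripper open.
Joint ranges: [-2.98, 2.98], [-0.91, 2.08], [0.09, 2.57], [-1.24, 4.39], [0.2, 2.65], [-2.68, 2.68]. Speed limits (rad/s): [2.57, 2.57, 3.01, 3.14, 3.14, 3.14].

## Interface

Orientations are given as a unit quaternion [w, x, y, z].
In Python, from station import env gives the robot as it stands.
- The arm moves only by the tool send_rows, never from a script. Its argument "moves" is a list of rows, each a list of 3 entries, a list of its own where there are three numbers: the finger opening in m, from 0 to 0.0854, then the shift along the world's x, y, z in m, then the turn about the world's z in degrees. A call has exactly 10 rows; each row shifts and turns the commanded pose from where the row before left it; what a row does not reach is not made up. A row lasts 1/10 s, in which the tool goes at most 50 mm and 8.59 degrees, less where a joint would pass 70% of its speed; a pose out of reach is approached as far as the arm can. A call with a gripper value outside its range is refused whole. The fingers move at their own pace and stop on an object; "force" is the grip in N (left out, the last holds). Time passes only in rows, so rows that do not move let the fingers close, or fill a call up. It gives the time, the measured TCP pose, the force, the opening and the grip force at its end, in the units of the state.
- env.get_obs(): the state, without advancing time (a new reading comes with each control period).
- env.grab_frame(name): name is "scene" or "top" or "wrist"; returns a dict with "img" (420x560x3 uint8, red, green, blue), "depth" (420x560 float32, m along the optical axis (not along the pixel's ray), 0 where there is no reading), "vfov" (degrees; the focal length in pixels is half the picture's height over the tangent of half this angle, whatever the lens; pixels are square), "cx", "cy" (the principal point, pixels), "k1" (the pictures are not rectified: a ray, as slopes to the right and down, at radius r is drawn at 1 + k1 r^2 times it, then the intrinsics apply), "world_from_camera" (4x4, takes a point from camera to world coordinates). Camera axes: x right, y up, looking along -z (the intrinsics and any distortion apply to the point x, -y, -z); pixel columns grow to the right and rows downward; lengths in m; the calibration is good to about 2 mm. A picture is of the moment at which its call begins.
- env.sign_off(): hands the job in; it is judged then, once.
The state is a dict: "time": time; "q": joint angles; "joint_velocities": joint speeds; "tau": joint torques, N m; "position": TCP position; "eef_rot": TCP orientation; "ft_force": force on the tool from outside, world axes, zero at the start; "ft_torque": the same for the moment, N m; "gripper_width": finger opening in m; "gripper_force": force on a finger pad.
Only numpy, scipy, OpenCV 4.12 (cv2) and the standard library are available. Lean on these libraries where they do the work, as an engineer would, in place of code of your own. Each camera call takes 0.05 s, during which the arm holds its last target. There are 200 camera calls.

## Task

The blue lens carriage on the small optical rail focuses at either of two places: exactly one spacer block away from the lamp mount or one spacer block away from the detector mount. Pick up the brass spacer block, lower it into whichever gap beside the carriage is wide enough for it so that it stands upright, square and centred across the rail, and let go of it; then slide the carriage (its steel pin is the handle) along until the block is pinched flush between carriage and end mount. Finish still holding the carriage firmly pressed against the block (a colleague will tighten the lock screw meanwhile), and do not disturb the beaker, the dropper bottle or the white jar.

Things in the scene. Friction and masses are not known exactly. Their poses are not given: they have to be found in the camera images.
- spacer: loose brass spacer, 0.2 to 0.4 kg, standing on the bench. Block 44 mm (its x) by 24 mm (its y, the gauging thickness) by 36 mm high; centred on top a flat grip tab, 12 mm thick (x) by 22 mm wide (y), from 36 to 76 mm above the underside. Edges rounded 2 mm. Origin: centre of its underside, z up. A half turn about z makes no difference
- rail: aluminium optical rail fixed to the bench, 84 mm wide at the foot, 60 mm at the top (x), 200 mm long (y). Origin: centre of its underside; y runs along it from detector end to lamp end, x across it away from the robot, z up. Its flat running surface, on which mounts, carriage and later the spacer stand, is at z = 25 mm
- lamp_mount: dark mount fixed on the rail's +y end, with finned lamp barrel. Foot 52 mm (x) by 34 mm (y), 28 mm high; its face toward the carriage is at y = -17 mm, which is y = +50 mm in the rail's frame. Upright plate 46 mm wide, 19 mm behind that face, top 72 mm above the running surface. Origin: centre of the foot's underside, on the running surface, axes as the rail's
- detector_mount: dark mount fixed on the rail's -y end, with a round metal detector can; mirror image of the lamp mount: the foot's face toward the carriage is at y = +17 mm, which is y = -50 mm in the rail's frame. Origin: centre of the foot's underside, on the running surface, axes as the rail's
- carriage: blue lens carriage sliding along the rail's y, 28 mm either way from the middle, friction about 1 N. Saddle 44 mm long (y), 28 mm high: end faces 22 mm from its origin. Lamp side gap = 28 mm minus its y in the rail's frame, detector side gap = 28 mm plus it. Lens cell 43 mm wide, 13 mm thick (y), top 72 mm above the running surface. Origin: centre of its underside, on the running surface
- carriage_pin (a point): grip point on the carriage's upright steel pin, 81 mm above the bench; moves with the carriage. The pin is 12 mm thick and stands on a lug (26 mm along the rail) on the near side, 56 mm from the rail's centre line, free from 43 to 95 mm above the bench; nothing else stands beside it
- beaker: small glass beaker, 45 mm wide, 57 mm high, behind the rail; leave alone. Origin: centre of its underside
- bottle: small amber dropper bottle, 33 mm wide, 102 mm high, to the right behind the rail; leave alone. Origin: centre of its underside
- jar: white powder jar, 62 mm wide, 83 mm high, at the right edge of the bench; leave alone. Origin: centre of its underside
Mind the look-alikes: they are no part of the job. There is more than one size of the spacer; the one meant has the size given above.

How it is judged:
By the outcome, as a careful person would: the job done as asked, in the order asked, and still so for the second after the job is handed in, while the arm keeps its last pose, push and grip.
It also fails if it takes over 54 s, if anything falls off the work surface, if the arm or the gripper's body presses on something with over 40 N, if the wrist force passes 120 N, or if a joint passes its speed limit or range.

## Working session

There is one attempt and no reset: what is moved stays moved. The work goes in short steps, Python scripts to look and compute and a tool call to move; the robot and the scene stay as the last step left them, time stands still between calls to the robot, and variables do not carry over. Pictures are saved under pics/ and viewed, at most 10 in all, crops included, and the job is handed in when it is done.

Besides the shell and the picture viewer there is one more tool, called after "Emit:" as name(argument=value, ...) on one line, values as JSON. send_rows: Moves the arm, as the interface text tells. Its arguments: {"type":"object","properties":{"moves":{"type":"array"},"force":{"type":"number"}},"required":["moves"]}

```bash
mkdir -p pics
cat > h.py <<'E'
import numpy as np, cv2
from station import env
def grab(n):
    f=env.grab_frame(n); np.savez(f'/tmp/{n}.npz',**f); return f
def load(n): return dict(np.load(f'/tmp/{n}.npz'))
def K(f):
    h,w=f['img'].shape[:2]; F=h/2/np.tan(np.radians(float(f['vfov']))/2)
    return np.array([[F,0,float(f['cx'])],[0,F,float(f['cy'])],[0,0,1]]),np.array([float(f['k1']),0,0,0])
def rays(f,uv):
    k,d=K(f); p=cv2.undistortPoints(np.array(uv,float).reshape(-1,1,2),k,d).reshape(-1,2); return p
def pts(f,uv):
    uv=np.array(uv).reshape(-1,2); p=rays(f,uv); z=f['depth'][uv[:,1].astype(int),uv[:,0].astype(int)]
    c=np.c_[p[:,0]*z,-p[:,1]*z,-z,np.ones(len(z))]; return (c@f['world_from_camera'].T)[:,:3]
def cloud(f):
    h,w=f['depth'].shape; v,u=np.mgrid[:h,:w]; return pts(f,np.c_[u.ravel(),v.ravel()]).reshape(h,w,3)
def proj(f,P):
    k,d=K(f); c=(np.c_[np.atleast_2d(P),np.ones(len(np.atleast_2d(P)))]@np.linalg.inv(f['world_from_camera']).T)[:,:3]
    return cv2.projectPoints((c*[1,-1,-1]).reshape(-1,1,3),np.zeros(3),np.zeros(3),k,d)[0].reshape(-1,2)
E
python3 - <<'E'
from h import *
for n in('scene','top'):
    f=grab(n); cv2.imwrite(f'pics/{n}0.png',f['img'][...,::-1])
    print(n,f['vfov'],f['k1'],np.round(f['world_from_camera'],3).tolist())
E
```

```text
scene 57.253218444595326 -0.04952649220345639 [[-0.759, 0.453, -0.468, 0.179], [-0.651, -0.524, 0.549, 0.413], [0.004, 0.721, 0.692, 0.685], [0.0, 0.0, 0.0, 1.0]]
top 44.09536886593017 -0.005587613688018838 [[0.013, 0.991, -0.132, 0.458], [-1.0, 0.009, -0.029, -0.053], [-0.027, 0.132, 0.991, 1.064], [0.0, 0.0, 0.0, 1.0]]
```

View pics/top0.png

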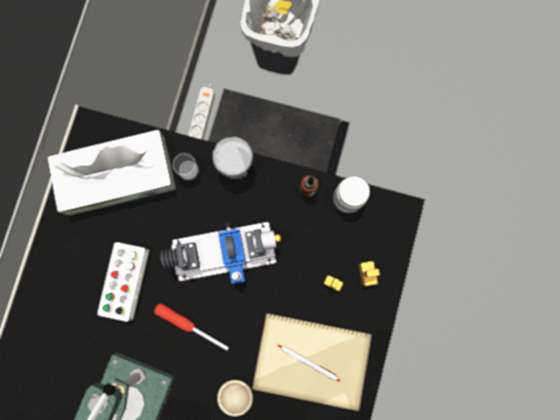

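View pics/scene0.png

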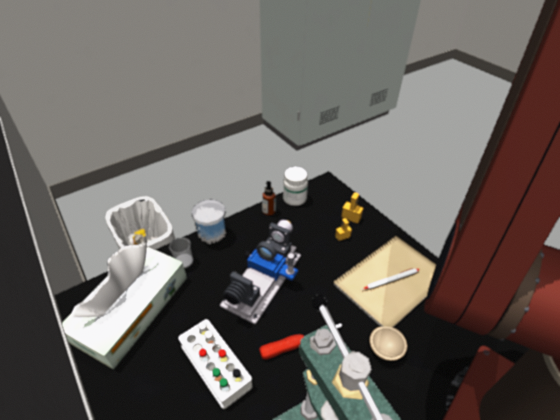

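The top view shows two brass look-alikes: a smaller one at (334,283) and a larger one at (370,273). The blue carriage is at (232,247), with its pin at (237,277). The lamp is at the left end and the detector at the right. The carriage sits toward the detector, so the lamp-side gap is the wide one. Next I'll measure both blocks and the rail.

Run:
```python
from h import *
f=load('top'); C=cloud(f); hsv=cv2.cvtColor(f['img'],cv2.COLOR_RGB2HSV)
def comp(m,name):
    n,l,s,_=cv2.connectedComponentsWithStats(m.astype(np.uint8))
    for i in range(1,n):
        if s[i,4]<25: continue
        P=C[l==i]; P=P[(P[:,2]>.008)&(P[:,2]<.2)]
        if len(P)<15: continue
        print(name,s[i].tolist(),'z',np.round(np.percentile(P[:,2],[5,50,97]),3),'c',np.round(P.mean(0),3))
        r=cv2.minAreaRect((P[:,:2]*1000).astype(np.float32)); print(np.round(r[0],1),np.round(r[1],1),round(r[2],1))
        z=P[P[:,2]>P[:,2].max()-.01]; r=cv2.minAreaRect((z[:,:2]*1000).astype(np.float32)); print('  top',np.round(r[0],1),np.round(r[1],1),round(r[2],1),z[:,2].max())
H,S,V=cv2.split(hsv)
comp((H>15)&(H<32)&(S>150)&(V>90),'brass')
comp((H>100)&(H<125)&(S>150)&(V>60),'blue')
m=(C[...,2]>.02)&(C[...,2]<.03)&(S<60); m[:200]=0;m[300:]=0; m[:,:150]=0; m[:,290:]=0
P=C[m]; r=cv2.minAreaRect((P[:,:2]*1000).astype(np.float32)); print('rail',r,len(P))
c=f['img'][170:300,150:400]; cv2.imwrite('pics/topcrop.png',cv2.resize(c[...,::-1],(800,416),interpolation=cv2.INTER_CUBIC))
```

```text
brass [360, 262, 17, 24, 140] z [0.025 0.035 0.073] c [ 0.477 -0.232  0.038]
[ 482.5 -237. ] [42.9 23.7] 10.7
  top [ 479.4 -227.7] [8.1 1.9] 18.9 0.07507785238413422
blue [220, 230, 26, 54, 639] z [0.041 0.052 0.057] c [0.519 0.028 0.051]
[511.9  27.7] [101.   39.8] 10.6
  top [528.2  33.8] [43.5  4.9] 0.9 0.0901664874057686
rail ((524.4984130859375, 52.38121795654297), (60.32361602783203, 200.27609252929688), 11.269023895263672) 1037
```

View pics/topcrop.png

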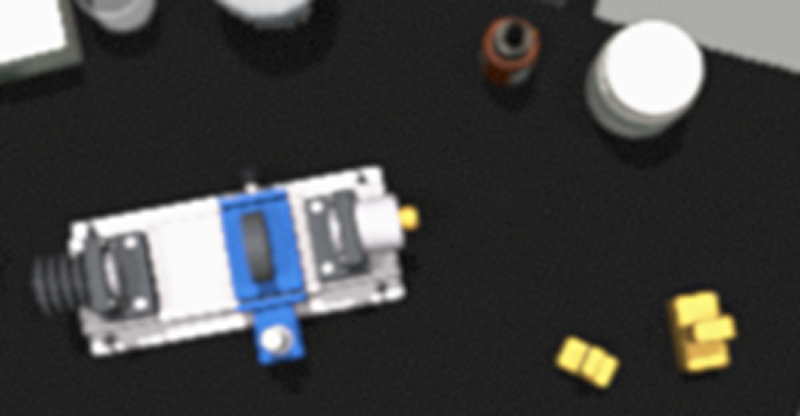

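The larger block at (370,273) measures 43×24 mm with a 75 mm top, so it's the one described. The small block is the decoy. In the crop the large block is at about (700,330), with a raised tab across it. I'll move above it for a wrist look.

Run:
```python
from h import *
from scipy.spatial.transform import Rotation as R
o=env.get_obs(); q=o['eef_rot']; M=R.from_quat(np.r_[q[1:],q[0]]).as_matrix()
print(o['time'],o['position'],M.round(3).tolist(),'toolx/y deg',np.degrees(np.arctan2(M[1],M[0])).round(1),o['gripper_width'])
f=load('scene'); C=cloud(f)
m=(C[...,2]>.028); m[:180]=0; m[245:]=0; m[:,:330]=0; m[:,372:]=0
n,l,s,_=cv2.connectedComponentsWithStats(m.astype(np.uint8))
for i in range(1,n):
    if s[i,4]>20: P=C[l==i]; print(s[i],P.mean(0).round(3),P[:,2].max().round(3))
print(C[194:206,352,:].round(3)[::3])
```

```text
0.1 [ 0.21288725 -0.58703636  0.23030088] [[0.94, 0.341, -0.0], [0.341, -0.94, 0.002], [0.0, -0.002, -1.0]] toolx/y deg [ 19.9 -70.1 102.2] 0.08545692094015754
[343 193  20  23 230] [ 0.479 -0.235  0.048] 0.078
[341 219   7  12  67] [ 0.456 -0.159  0.054] 0.685
[[ 0.527 -0.317  0.002]
 [ 0.483 -0.228  0.077]
 [ 0.482 -0.229  0.067]
 [ 0.479 -0.226  0.061]]
```

Emit:
send_rows(moves=[[0.06,[0.02,0.03,0],8],[0.06,[0.027,0.036,0],8],[0.06,[0.027,0.036,0],8],[0.06,[0.027,0.036,0],8],[0.06,[0.027,0.036,0],8],[0.06,[0.027,0.036,0],8],[0.06,[0.027,0.036,0],8],[0.06,[0.027,0.036,0],8],[0.06,[0.027,0.036,0],8],[0.06,[0.03,0.036,0],8.5]], force=40)

```text
time: 1.1
position: [0.4795, -0.2318, 0.2311]
eef_rot: [-0.0, 0.638, 0.77, -0.0]
ft_force: [0.4, -0.4, 0.3]
gripper_width: 0.0599
gripper_force: 0.0
```

```bash
cat > st.py <<'E'
from h import *
from scipy.spatial.transform import Rotation as R
def st():
    o=env.get_obs(); q=o['eef_rot']; M=R.from_quat(np.r_[q[1:],q[0]]).as_matrix()
    print(round(o['time'],2),np.round(o['position'],4),'tool y deg',np.degrees(np.arctan2(M[1,1],M[0,1])).round(2),'w',round(o['gripper_width'],4),'gf',np.round(o['gripper_force'],1),'F',np.round(o['ft_force'],1)); return o
E
python3 - <<'E'
from st import *
f=grab('wrist'); st(); cv2.imwrite('pics/w1.png',f['img'][...,::-1])
E
```

```text
1.15 [ 0.4833 -0.2263  0.2311] tool y deg 11.42 w 0.0601 gf 0.0 F [ 0.9  4.5 -0.4]
```

View pics/w1.png

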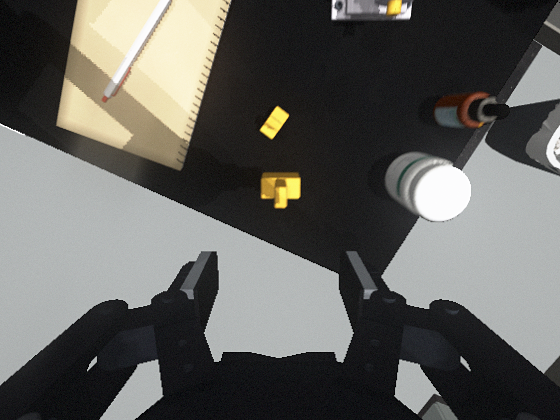

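The wrist view shows the block at (280,185), with its tab at (281,195) between the finger axes. It's nearly square to the gripper.

Run:
```python
from h import *
f=load('wrist'); C=cloud(f); I=f['img']; H,S,V=cv2.split(cv2.cvtColor(I,cv2.COLOR_RGB2HSV))
m=(H>15)&(H<32)&(S>150)&(V>60); m[:165]=0;m[215:]=0;m[:,:250]=0;m[:,310:]=0
P=C[m]; print(len(P))
for lo,hi in((.028,.045),(.066,.09)):
    p=P[(P[:,2]>lo)&(P[:,2]<hi)]; r=cv2.minAreaRect((p[:,:2]*1000).astype(np.float32)); print(len(p),np.median(p,0).round(4),np.round(r[0],1),np.round(r[1],1),round(r[2],2),p[:,2].max())
v,u=np.nonzero(m)
# fit projected model silhouette
from scipy.optimize import minimize
def mask(x,y,a):
    a=np.radians(a); X=np.array([np.cos(a),np.sin(a)]);Y=np.array([-X[1],X[0]]); out=np.zeros(m.shape,np.uint8)
    for hx,hy,z0,z1 in((22,12,0,36),(6,11,36,76)):
        c=[np.r_[np.array([x,y])+(sx*hx*X+sy*hy*Y)/1e3,z/1e3] for sx in(-1,1) for sy in(-1,1) for z in(z0,z1)]
        uv=proj(f,c); h=cv2.convexHull((uv*16).astype(np.int32)); cv2.fillConvexPoly(out,h,1,shift=4)
    return out
mm=m.astype(np.uint8); 
mm=cv2.morphologyEx(mm,cv2.MORPH_CLOSE,np.ones((3,3)))
best=min(((mask(x,y,a)!=mm).sum(),x,y,a) for x in np.arange(.470,.496,.001) for y in np.arange(-.246,-.220,.001) for a in np.arange(4,20,1.))
print(best,mm.sum())
```

```text
1013
485 [ 0.4738 -0.2387  0.037 ] [ 482.9 -239.5] [44.  23.9] 10.65 0.04439712715244698
234 [ 0.4817 -0.2396  0.0768] [ 482.6 -239.1] [11.2 21. ] 10.69 0.07887278998539277
(np.int64(197), np.float64(0.484), np.float64(-0.24), np.float64(9.0)) 1042
```

Emit:
send_rows(moves=[[0.05,[0.0037,-0.0053,0],-0.7],[0.05,[0,0,-0.03],0],[0.05,[0,0,-0.03],0],[0.05,[0,0,-0.03],0],[0.05,[0,0,-0.02],0],[0.05,[0,0,0],0],[0.05,[0,0,0],0],[0.05,[0,0,0],0],[0.05,[0,0,0],0],[0.05,[0,0,0],0]])

```text
time: 2.15
position: [0.4833, -0.2394, 0.1226]
eef_rot: [0.001, 0.645, 0.764, 0.0]
ft_force: [-0.4, 0.8, 0.5]
gripper_width: 0.0501
gripper_force: 0.0
```

Run:
```python
from st import *
f=grab('wrist'); st(); C=cloud(f); I=f['img']; H,S,V=cv2.split(cv2.cvtColor(I,cv2.COLOR_RGB2HSV))
m=(H>15)&(H<32)&(S>150)&(V>60); P=C[m]
for lo,hi in((.028,.045),(.066,.09)):
    p=P[(P[:,2]>lo)&(P[:,2]<hi)&(abs(P[:,0]-.483)<.04)&(abs(P[:,1]+.239)<.04)]; r=cv2.minAreaRect((p[:,:2]*1000).astype(np.float32)); print(len(p),np.round(r[0],1),np.round(r[1],1),round(r[2],2),np.median(p[:,2]))
```

```text
2.2 [ 0.4832 -0.2393  0.1223] tool y deg 9.72 w 0.0502 gf 0.0 F [ 0.2 -0.   0. ]
1220 [ 482.6 -239.5] [43.7 24.1] 10.23 0.03701792338269061
623 [ 482.4 -239.4] [12.3 21.7] 9.48 0.07695312421182007
```

Emit:
send_rows(moves=[[0.05,[-0.0007,0,-0.02],0.3],[0.05,[0,0,-0.025],0],[0.05,[0,0,-0.025],0],[0.05,[0,0,-0.01],0],[0.05,[0,0,0],0],[0.0,[0,0,0],0],[0.0,[0,0,0],0],[0.0,[0,0,0],0],[0.0,[0,0,0],0],[0.0,[0,0,0],0]], force=50)

```text
time: 3.2
position: [0.4829, -0.2395, 0.0427]
eef_rot: [0.001, 0.643, 0.766, 0.0]
ft_force: [-0.2, -0.1, 6.4]
gripper_width: 0.0111
gripper_force: 53.9
```

```bash
python3 -c "
from st import *
st()"
```

```text
3.2 [ 0.4829 -0.2395  0.0427] tool y deg 10.03 w 0.0111 gf 53.9 F [-0.2 -0.1  6.4]
```

Emit:
send_rows(moves=[[0.0,[0,0,0.02],0],[0.0,[0,0,0.04],0],[0.0,[0,0,0.04],0],[0.0,[0.005,0.02,0.04],0.3],[0.0,[0.008,0.04,0.02],0.3],[0.0,[0.008,0.04,0],0.3],[0.0,[0.008,0.04,0],0.3],[0.0,[0.008,0.02,0],0],[0.0,[0,0,0],0],[0.0,[0,0,0],0]])

```text
time: 4.2
position: [0.5186, -0.0785, 0.2007]
eef_rot: [-0.0, 0.634, 0.773, -0.0]
ft_force: [0.1, -0.5, -2.1]
gripper_width: 0.0113
gripper_force: 52.6
```

Run:
```python
from st import *
f=grab('wrist'); st(); cv2.imwrite('pics/w2.png',f['img'][...,::-1])
```

```text
4.25 [ 0.5186 -0.0792  0.2008] tool y deg 11.24 w 0.0113 gf 52.6 F [-1.  -1.3 -3.5]
```

View pics/w2.png

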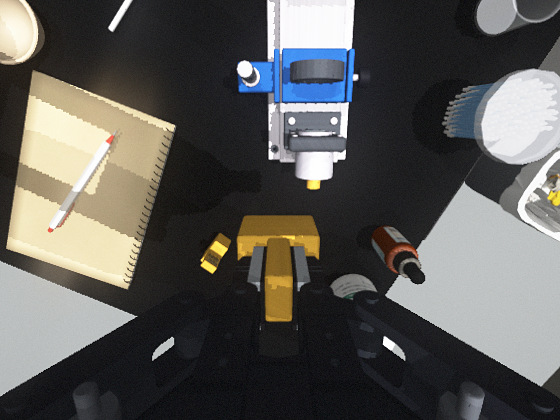

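The block is held square at (278,240). The rail is ahead, with the detector mount at (313,135) and the carriage at (313,75). The lamp end is out of view, so I'll advance 70 mm to bring it in.

Emit:
send_rows(moves=[[0.0,[0,0.02,0],0],[0.0,[0,0.025,0],0],[0.0,[0,0.025,0],0],[0.0,[0,0,0],0],[0.0,[0,0,0],0],[0.0,[0,0,0],0],[0.0,[0,0,0],0],[0.0,[0,0,0],0],[0.0,[0,0,0],0],[0.0,[0,0,0],0]])

```text
time: 5.25
position: [0.519, -0.0091, 0.2013]
eef_rot: [-0.0, 0.635, 0.773, -0.0]
ft_force: [-0.2, -0.4, -2.7]
gripper_width: 0.0111
gripper_force: 52.5
```

Run:
```python
from st import *
f=grab('wrist'); st(); cv2.imwrite('pics/w3.png',f['img'][...,::-1])
C=cloud(f); I=f['img']; H,S,V=cv2.split(cv2.cvtColor(I,cv2.COLOR_RGB2HSV))
Z=C[...,2]
# rail white top
m=(Z>.021)&(Z<.030)&(S<60)&(V>90); m[260:]=0
n,l,s,_=cv2.connectedComponentsWithStats(m.astype(np.uint8))
for i in range(1,n):
    if s[i,4]>200:
        P=C[l==i]; r=cv2.minAreaRect((P[:,:2]*1000).astype(np.float32)); print(s[i],np.round(r[0],1),np.round(r[1],1),round(r[2],2),np.median(P[:,2]))
# held block
m=(H>15)&(H<32)&(S>150)&(V>60)&(Z>.15); m[:200]=0
P=C[m]; 
for lo,hi in((.185,.205),(.22,.245)):
    p=P[(P[:,2]>lo)&(P[:,2]<hi)]
    if len(p)>20: r=cv2.minAreaRect((p[:,:2]*1000).astype(np.float32)); print('blk',len(p),np.round(r[0],1),np.round(r[1],1),round(r[2],2),np.median(p[:,2]))
a=np.radians(11.27); X=np.array([np.cos(a),np.sin(a)]);Y=np.array([-X[1],X[0]])
R0=np.array([.5245,.0524])
B=(H>100)&(H<125)&(S>130)&(V>50)&(Z>.045)&(Z<.062); B[260:]=0
P=C[B]; y=(P[:,:2]-R0)@Y; x=(P[:,:2]-R0)@X; s_=abs(x)<.018; print('blue y',np.percentile(y[s_],[1,99]),'x',np.percentile(x,[1,99]),np.median(P[:,2]))
D=(Z>.045)&(Z<.060)&(V<110)&(S<80); P=C[D]; y=(P[:,:2]-R0)@Y; x=(P[:,:2]-R0)@X; k=(abs(x)<.02)&(y>.03)&(y<.12); print('lamp y',len(y[k]),np.percentile(y[k],[1,99]))
k=(abs(x)<.02)&(y<-.03)&(y>-.12); print('det y',k.sum(),np.percentile(y[k],[1,99]) if k.sum() else 0)
```

```text
5.3 [ 0.519  -0.009   0.2013] tool y deg 11.22 w 0.0116 gf 52.5 F [-0.1  0.8 -3.2]
[450   0  35  47 236] [655.2 167.3] [23.  49.2] 52.35 0.025637809350091162
[ 264   19   63  112 3345] [514.5  98.5] [60.3 99.3] 12.05 0.026134161504087206
[458  65  17  41 204] [679.3 123.2] [12.4 37.2] 18.68 0.02535390269685628
[266 170  57  45 301] [537.4 -14.5] [59.3 48.4] 10.53 0.026436101065693884
[ 63 205  43  55 440] [ 315.6 -108.9] [87.2  8.2] 61.77 0.022732065477851393
blk 1712 [518.2  -3.6] [43.9 14.1] 12.48 0.19532572951414853
blk 1713 [510.8 -11.3] [30.6 23.2] 15.03 0.23545569034603653
blue y [-0.04337586 -0.00055195] x [-0.04590074  0.03412207] 0.053811648445887594
lamp y 793 [0.04668636 0.06555898]
det y 272 [-0.07181804 -0.0523296 ]
```

View pics/w3.png

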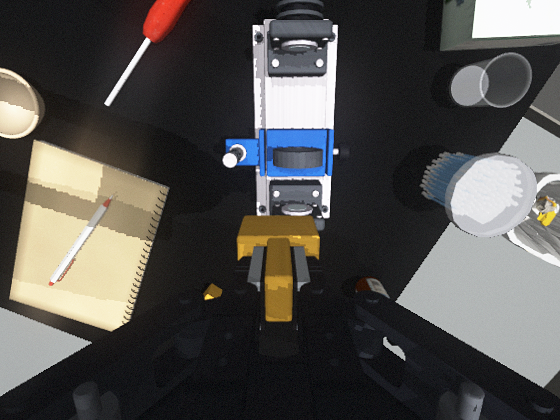

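The gap is clear between the lamp foot at (298,75) and the carriage at (297,130). I'll fit the rail edges and the block's front edge for exact yaw and centring.

Run:
```python
from h import *
f=load('wrist'); C=cloud(f); I=f['img']; H,S,V=cv2.split(cv2.cvtColor(I,cv2.COLOR_RGB2HSV)); Z=C[...,2]
def onplane(uv,z):
    p=rays(f,uv); d=np.c_[p[:,0],-p[:,1],-np.ones(len(p)),]@f['world_from_camera'][:3,:3].T; o=f['world_from_camera'][:3,3]
    return (o+d*((z-o[2])/d[:,2])[:,None])[:,:2]
def line(P):
    vx,vy,x,y=cv2.fitLine((P*1000).astype(np.float32),cv2.DIST_HUBER,0,.1,.001).ravel(); return np.array([vx,vy]),np.array([x,y])
w=((Z>.021)&(Z<.030)&(S<60)&(V>90)); L=[];Rr=[]
for v in list(range(25,120)):
    c=np.nonzero(w[v,250:345])[0]+250
    if len(c)>15: L.append((c[0]-.5,v));Rr.append((c[-1]+.5,v))
dl,pl=line(onplane(L,.0258)); dr,pr=line(onplane(Rr,.0258))
for d,p in((dl,pl),(dr,pr)): print('rail edge',np.degrees(np.arctan2(-d[0],d[1]))%180,p,'x at y=75',p[0]+d[0]/d[1]*(75-p[1]))
b=(H>15)&(H<32)&(S>150)&(V>40)&(Z>.15); E=[]
for u in range(245,314):
    r=np.nonzero(b[195:260,u])[0]
    if len(r): E.append((u,r[0]+194.5))
print('row at ends',E[0],E[-1])
for z in(.1955,.161): 
    d,p=line(onplane(E,z)); print('block edge z',z,np.degrees(np.arctan2(d[1],d[0])),p)
for v in(220,225,230,238):
    c=np.nonzero(b[v,200:350])[0]+200; q=onplane([(c[0]-.5,v),(c[-1]+.5,v)],.1955); print(v,c[0],c[-1],q.mean(0),np.linalg.norm(q[1]-q[0]))
```

```text
rail edge 10.558365 [489.44916  72.96212] x at y=75 489.0693
rail edge 11.429825 [547.6201   88.03253] x at y=75 550.255
row at ends (245, np.float64(215.5)) (313, np.float64(219.5))
block edge z 0.1955 11.279288 [519.47485   14.017656]
block edge z 0.161 11.279926 [516.0703     1.529168]
220 243 313 [0.51548853 0.01073751] 0.036461409165836595
225 241 314 [0.51576915 0.00800658] 0.03819215319840429
230 239 316 [0.516307   0.00529879] 0.04045938427641297
238 237 319 [0.51743548 0.00096019] 0.043403018029379806
```

Emit:
send_rows(moves=[[0.0,[0,0.014,0],0],[0.0,[0,0.025,0],0],[0.0,[0,0.025,0],0],[0.0,[0,0.02,0],0],[0.0,[0,0,0],0],[0.0,[0,0,-0.03],0],[0.0,[0,0,-0.035],0],[0.0,[0,0,-0.025],0],[0.0,[0,0,0],0],[0.0,[0,0,0],0]])

```text
time: 6.3
position: [0.519, 0.0751, 0.1116]
eef_rot: [-0.0, 0.635, 0.773, -0.0]
ft_force: [0.9, -0.5, -3.0]
gripper_width: 0.0112
gripper_force: 52.5
```

Run:
```python
from st import *
st()
f=grab('scene'); c=f['img'][200:340,190:330]; cv2.imwrite('pics/s2.png',cv2.resize(c[...,::-1],(560,560),interpolation=cv2.INTER_CUBIC))
```

```text
6.3 [0.519  0.0751 0.1116] tool y deg 11.23 w 0.0112 gf 52.5 F [ 0.9 -0.5 -3. ]
```

View pics/s2.png

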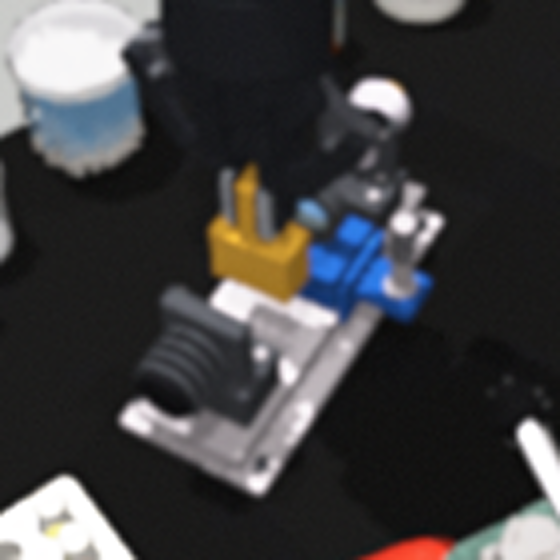

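In the scene crop the block at (258,250) hangs over the gap between the lamp foot and the blue saddle, clear of both. I'll lower it now.

Emit:
send_rows(moves=[[0.0,[0.0002,0,-0.012],0],[0.0,[0,0,-0.012],0],[0.0,[0,0,-0.01],0],[0.0,[0,0,-0.006],0],[0.0,[0,0,-0.0015],0],[0.0,[0,0,-0.0005],0],[0.0,[0,0,-0.0005],0],[0.0,[0,0,-0.0005],0],[0.0,[0,0,-0.0005],0],[0.0,[0,0,0],0]])

```text
time: 7.35
position: [0.5194, 0.0751, 0.068]
eef_rot: [0.0, 0.635, 0.773, 0.0]
ft_force: [-0.3, -0.5, -2.9]
gripper_width: 0.0114
gripper_force: 52.5
```

```bash
python3 -c "
from st import *
st()"
```

```text
7.35 [0.5194 0.0751 0.068 ] tool y deg 11.23 w 0.0114 gf 52.5 F [-0.3 -0.5 -2.9]
```

Not touching yet. I'll lower it in small steps.

Emit:
send_rows(moves=[[0.0,[0,0,-0.0004],0],[0.0,[0,0,-0.0004],0],[0.0,[0,0,-0.0003],0],[0.0,[0,0,0],0],[0.0,[0,0,0],0],[0.0,[0,0,0],0],[0.0,[0,0,0],0],[0.0,[0,0,0],0],[0.0,[0,0,0],0],[0.0,[0,0,0],0]])

```text
time: 8.35
position: [0.5194, 0.0751, 0.0677]
eef_rot: [0.0, 0.635, 0.773, 0.0]
ft_force: [-3.6, 0.0, 6.0]
gripper_width: 0.0113
gripper_force: 53.8
```

```bash
python3 -c "
from st import *
st()"
```

```text
8.35 [0.5194 0.0751 0.0677] tool y deg 11.23 w 0.0113 gf 53.8 F [-3.6  0.   6. ]
```

Contact, with force going from -3 to +6 N. Releasing and lifting straight up.

Emit:
send_rows(moves=[[0.02,[0,0,0],0],[0.035,[0,0,0],0],[0.035,[0,0,0],0],[0.035,[0,0,0],0],[0.035,[0,0,0.01],0],[0.035,[0,0,0.02],0],[0.035,[0,0,0.03],0],[0.05,[0,0,0.04],0],[0.05,[0,0,0.03],0],[0.05,[0,0,0],0]])

```text
time: 9.35
position: [0.5227, 0.0752, 0.2031]
eef_rot: [0.004, 0.635, 0.773, 0.003]
ft_force: [1.5, 0.6, 0.3]
gripper_width: 0.05
gripper_force: 0.0
```

Emit:
send_rows(moves=[[0.05,[0.01,-0.03,0],-8.5],[0.05,[0,-0.04,0],-8.5],[0.05,[0,-0.04,0],-8.5],[0.05,[0,-0.03,0],-8.5],[0.05,[0,0,0],-8.5],[0.05,[0,0,0],-8.5],[0.05,[0,0,0],-8.5],[0.05,[0,0,0],8.5],[0.05,[0,0,0],8.5],[0.05,[0,0,0],0]])

```text
time: 10.35
position: [0.5288, -0.0648, 0.1962]
eef_rot: [-0.0, 0.871, 0.491, -0.0]
ft_force: [-0.7, 0.1, 0.0]
gripper_width: 0.05
gripper_force: 0.0
```

Run:
```python
from st import *
o=st(); print(np.round(o['q'],2))
f=grab('wrist'); cv2.imwrite('pics/w4.png',f['img'][...,::-1])
```

```text
10.35 [ 0.5288 -0.0648  0.1962] tool y deg -31.2 w 0.05 gf 0.0 F [-0.7  0.1  0. ]
[-0.27  0.03  1.8   0.    1.31  0.27]
```

View pics/w4.png

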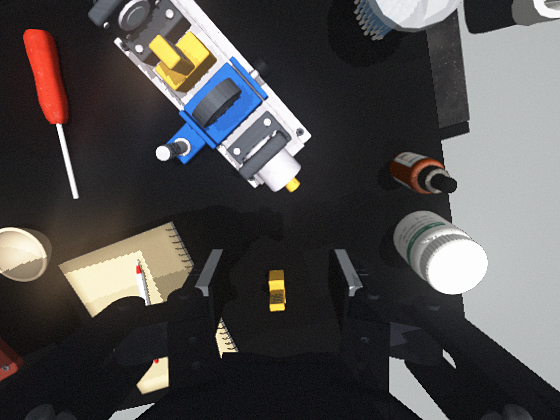

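The block stands upright in the lamp gap at (182,58). The carriage pin's top is at (162,153). Next I'll measure both.

Run:
```python
from h import *
f=load('wrist'); C=cloud(f); I=f['img']; H,S,V=cv2.split(cv2.cvtColor(I,cv2.COLOR_RGB2HSV)); Z=C[...,2]
m=(H>15)&(H<32)&(S>120)&(V>50); m[110:]=0
for lo,hi in((.055,.068),(.093,.11)):
    p=C[m&(Z>lo)&(Z<hi)]; r=cv2.minAreaRect((p[:,:2]*1000).astype(np.float32)); print('blk',len(p),np.round(r[0],1),np.round(r[1],1),round(r[2],2),np.median(p[:,2]))
m=(Z>.07)&(Z<.11); m[:125]=0; m[175:]=0; m[:,:145]=0;m[:,198:]=0
P=C[m]; print('pin',len(P),np.median(P,0)); t=P[P[:,2]>.092]; print(len(t),t.mean(0),np.ptp(t,axis=0))
```

```text
blk 1199 [520.1  74.1] [43.5 24. ] 10.93 0.0620110429371723
blk 621 [519.7  74.2] [12.5 22.1] 11.72 0.101854799006376
pin 337 [0.47695156 0.0186747  0.09474395]
199 [0.4747128  0.01905979 0.09561508] [0.01133081 0.01217463 0.00587452]
```

Emit:
send_rows(moves=[[0.05,[-0.009,0.014,0],-8],[0.05,[-0.0092,0.014,0],-8],[0.05,[-0.0092,0.014,0],-8],[0.05,[-0.0092,0.014,0],-8],[0.05,[-0.0092,0.014,0],-8],[0.05,[-0.009,0.0141,0],-7.5],[0.05,[0,0,0],0],[0.05,[0,0,0],0],[0.05,[0,0,-0.03],0],[0.05,[0,0,0],0]])

```text
time: 11.4
position: [0.4723, 0.0189, 0.1635]
eef_rot: [-0.001, 0.995, 0.098, -0.003]
ft_force: [0.1, -0.0, -0.6]
gripper_width: 0.0498
gripper_force: 0.0
```

```bash
python3 -c "
from st import *
st(); f=grab('wrist');print(f['world_from_camera'][:3,3]); cv2.imwrite('pics/w5.png',f['img'][...,::-1])"
```

```text
11.4 [0.4723 0.0189 0.1635] tool y deg -78.74 w 0.0498 gf 0.0 F [ 0.1 -0.  -0.6]
[0.54543798 0.03287261 0.30692645]
```

View pics/w5.png

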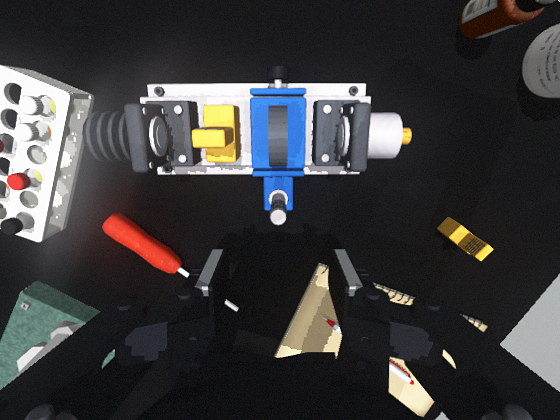

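The pin top at (279,212) is centred between the fingers. Descending to grip it.

Emit:
send_rows(moves=[[0.05,[0,0,-0.03],0],[0.05,[0,0,-0.035],0],[0.05,[0,0,-0.025],0],[0.05,[0,0,-0.012],0],[0.05,[0,0,0],0],[0.0,[0,0,0],0],[0.0,[0,0,0],0],[0.0,[0,0,0],0],[0.0,[0,0,0],0],[0.0,[0,0,0],0]], force=80)

```text
time: 12.45
position: [0.4759, 0.0191, 0.0666]
eef_rot: [0.0, 0.995, 0.098, 0.002]
ft_force: [-1.3, -0.7, 6.5]
gripper_width: 0.0096
gripper_force: 78.1
```

```bash
python3 -c "
from st import *
st()"
```

```text
12.45 [0.4759 0.0191 0.0666] tool y deg -78.77 w 0.0096 gf 78.1 F [-1.3 -0.7  6.5]
```

Emit:
send_rows(moves=[[0.0,[-0.0004,0.002,0],0],[0.0,[-0.0004,0.002,0],0],[0.0,[-0.0004,0.002,0],0],[0.0,[-0.0004,0.002,0],0],[0.0,[-0.0003,0.0015,0],0],[0.0,[-0.0002,0.001,0],0],[0.0,[-0.0003,0.0015,0],0],[0.0,[-0.0004,0.002,0],0],[0.0,[-0.0004,0.002,0],0],[0.0,[-0.0004,0.002,0],0]])

```text
time: 13.45
position: [0.4723, 0.0364, 0.0666]
eef_rot: [0.001, 0.995, 0.098, 0.002]
ft_force: [-1.1, -3.7, 5.0]
gripper_width: 0.009
gripper_force: 78.1
```

```bash
python3 -c "
from st import *
st()"
```

```text
13.45 [0.4723 0.0364 0.0666] tool y deg -78.75 w 0.009 gf 78.1 F [-1.1 -3.7  5. ]
```

Emit:
send_rows(moves=[[0.0,[-0.0002,0.001,0],0],[0.0,[-0.0002,0.001,0],0],[0.0,[-0.0002,0.001,0],0],[0.0,[-0.0001,0.0005,0],0],[0.0,[-0.0001,0.0005,0],0],[0.0,[0,0,0],0],[0.0,[0,0,0],0],[0.0,[0,0,0],0],[0.0,[0,0,0],0],[0.0,[0,0,0],0]])

```text
time: 14.45
position: [0.4715, 0.0405, 0.0666]
eef_rot: [0.001, 0.995, 0.098, 0.001]
ft_force: [-0.7, -2.3, 5.8]
gripper_width: 0.0095
gripper_force: 78.1
```

```bash
python3 -c "
from st import *
st()"
```

```text
14.45 [0.4715 0.0405 0.0666] tool y deg -78.76 w 0.0095 gf 78.1 F [-0.7 -2.3  5.8]
```

Emit:
send_rows(moves=[[0.0,[-0.0001,0.0004,0],0],[0.0,[-0.0001,0.0004,0],0],[0.0,[-0.0001,0.0004,0],0],[0.0,[0,0.0003,0],0],[0.0,[-0.0001,0.0003,0],0],[0.0,[0,0,0],0],[0.0,[0,0,0],0],[0.0,[0,0,0],0],[0.0,[0,0,0],0],[0.0,[0,0,0],0]])

```text
time: 15.45
position: [0.4711, 0.0423, 0.0666]
eef_rot: [0.001, 0.995, 0.098, 0.002]
ft_force: [-1.4, -3.8, 7.2]
gripper_width: 0.0099
gripper_force: 78.1
```

```bash
python3 -c "
from st import *
st()"
```

```text
15.45 [0.4711 0.0423 0.0666] tool y deg -78.75 w 0.0099 gf 78.1 F [-1.4 -3.8  7.2]
```

Emit:
send_rows(moves=[[0.0,[-0.0001,0.0004,0],0],[0.0,[-0.0001,0.0004,0],0],[0.0,[0,0.0003,0],0],[0.0,[-0.0001,0.0003,0],0],[0.0,[0,0,0],0],[0.0,[0,0,0],0],[0.0,[0,0,0],0],[0.0,[0,0,0],0],[0.0,[0,0,0],0],[0.0,[0,0,0],0]])

```text
time: 16.45
position: [0.471, 0.0434, 0.0666]
eef_rot: [0.001, 0.995, 0.098, 0.002]
ft_force: [-0.9, -4.4, 6.5]
gripper_width: 0.0096
gripper_force: 78.1
```

```bash
python3 -c "
from st import *
st(); f=grab('wrist'); cv2.imwrite('pics/w6.png',cv2.resize(f['img'][60:260,80:400,::-1],(800,500),interpolation=cv2.INTER_CUBIC))"
```

```text
16.45 [0.471  0.0434 0.0666] tool y deg -78.75 w 0.0096 gf 78.1 F [-0.9 -4.4  6.5]
```

View pics/w6.png

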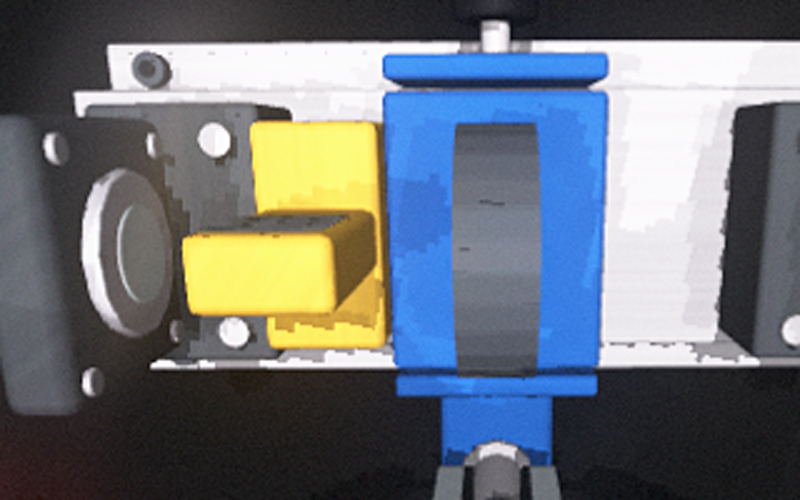

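The crop shows the block flush against the blue carriage (edge at x≈385) and very close to the lamp foot. There's no end-stop force yet, so I'll keep pushing gently.

Emit:
send_rows(moves=[[0.0,[-0.0001,0.0004,0],0],[0.0,[-0.0001,0.0004,0],0],[0.0,[0,0.0003,0],0],[0.0,[-0.0001,0.0003,0],0],[0.0,[0,0,0],0],[0.0,[0,0,0],0],[0.0,[0,0,0],0],[0.0,[0,0,0],0],[0.0,[0,0,0],0],[0.0,[0,0,0],0]])

```text
time: 17.5
position: [0.4709, 0.0434, 0.0666]
eef_rot: [0.002, 0.995, 0.098, 0.002]
ft_force: [0.7, -10.5, 4.8]
gripper_width: 0.0096
gripper_force: 78.1
```

```bash
python3 -c "
from st import *
st()"
```

```text
17.5 [0.4709 0.0434 0.0666] tool y deg -78.74 w 0.0096 gf 78.1 F [  0.7 -10.5   4.8]
```

The carriage has stopped (no further motion, 10.5 N), so the block is pinched. Firming up the push to about 20 N.

Emit:
send_rows(moves=[[0.0,[-0.0001,0.0005,0],0],[0.0,[-0.0001,0.0005,0],0],[0.0,[-0.0001,0.0005,0],0],[0.0,[-0.0001,0.0005,0],0],[0.0,[0,0,0],0],[0.0,[0,0,0],0],[0.0,[0,0,0],0],[0.0,[0,0,0],0],[0.0,[0,0,0],0],[0.0,[0,0,0],0]], force=100)

```text
time: 18.5
position: [0.4709, 0.0436, 0.0667]
eef_rot: [0.004, 0.995, 0.098, 0.002]
ft_force: [1.0, -18.8, 2.5]
gripper_width: 0.009
gripper_force: 97.7
```

Run:
```python
from st import *
st(); f=grab('wrist'); C=cloud(f); I=f['img']; H,S,V=cv2.split(cv2.cvtColor(I,cv2.COLOR_RGB2HSV)); Z=C[...,2]
m=(H>15)&(H<32)&(S>120)&(V>50); k=(abs(C[...,0]-.518)<.05)&(abs(C[...,1]-.085)<.05)
for lo,hi in((.055,.068),(.093,.11)):
    p=C[m&k&(Z>lo)&(Z<hi)]; r=cv2.minAreaRect((p[:,:2]*1000).astype(np.float32)); print('blk',len(p),np.round(r[0],1),np.round(r[1],1),round(r[2],2),np.median(p[:,2]))
```

```text
18.5 [0.4709 0.0436 0.0667] tool y deg -78.73 w 0.009 gf 97.7 F [  1.  -18.8   2.5]
blk 2872 [517.8  86.9] [43.3 24.4] 11.44 0.06201727149585261
blk 2100 [517.4  86.8] [12.4 22.3] 11.69 0.10192048198982537
```

```bash
python3 -c "
from station import env
print(env.sign_off())"
```

```text
the job is handed in; nothing more can be done
None
```

The brass spacer stands upright, square and centred in the lamp-side gap, pinched flush between carriage and lamp mount, and the arm is still gripping the pin and pressing with about 19 N; I handed the job in at about 18.5 s.

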